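Load a plinth in the drilling fixture and hold the drill guide down on it

TASK

Get the figure's plinth ready for drilling its dowel hole: lay the plywood packing piece flat in the pocket of the drilling fixture, set the plinth block squarely on top of it, then take the drill guide by its handle and work it over the fixture's long pin, which the guide hides, until it drops on over both pins and lies flat on the plinth. Set the pieces down rather than dropping them, and leave the gouge, the oilstone and the piece of bark where they are. Finish still holding the guide by its handle and pressing it firmly down on the plinth (about 10 N or more), as for drilling: do not let go.

Things in the scene. Friction and masses are not known exactly. Their poses are not given: they have to be found in the camera images.
- fixture: Drilling fixture screwed to the table: plywood base 200 x 100 x 12 mm, origin at the centre of its underside, x along its length, z up. In its middle a pocket open at the top; beyond each x end of the pocket a wooden pillar 32 (x) x 54 mm, centred at x = -64 and +64 mm, top 64 mm above the table, each with an upright steel pin of 10 mm diameter.
- pocket (a point): Centre of the pocket's floor, 12 mm above the table; axes as the fixture's. Pocket 84 mm (x) by 54 mm (y): a fence at each x end, and four corner fences 14 mm long, 12 mm thick, that leave the middle 56 mm of each y side open for fingers. Fences rise 30 mm above this floor, their top 6 mm bevelled at 45 degrees as a lead-in.
- long_pin (a point): Tip of the long pin, on its axis: fixture x = -64 mm, y = 0, 80 mm above the table. Bullet nose: the top 4 mm taper from 10 to 3 mm diameter.
- short_pin (a point): Tip of the short pin, on its axis: fixture x = +64 mm, y = 0, 74 mm above the table. Same bullet nose.
- packing: Packing piece: a plain flat plywood board 80 x 50 x 18 mm (x, y, z), lying flat; origin at the centre of its underside. It goes in the pocket first, its length along the fixture's x, either way round.
- plinth: Plinth block of pale wood, 80 x 50 x 36 mm (x, y, z), twice as thick as the packing, lying on its large face; origin at the centre of its underside. It goes on the packing with its length along the fixture's x, either way round; its top then stands 66 mm above the table, 2 mm above the pillars.
- guide: Drill guide: flat wooden plate 176 (x) x 56 (y) x 18 mm, lying flat, z up, about 0.2 kg; origin at the centre of its underside. Towards its -x end the handle, and at that end in its underside the bore; at the +x end an open slot; a steel drill bush 5 mm proud at the middle. Fully on: bore on the long pin, slot on the short pin, underside flat on the plinth, 66 mm above the table.
- bore (a point): Centre of the mouth of the bore, a round hole of 12 mm diameter in the guide's underside at guide x = -64 mm, 16 mm deep and closed above, so it cannot be seen from above. It goes over the long pin (14 mm of the pin is inside when fully on).
- slot (a point): Point on the guide's underside at guide x = +64 mm, y = 0, in the open-ended slot 14 mm wide that runs from x = 54 mm to the plate's end and takes the short pin.
- handle (a point): Grip point of the guide's handle, a rigid wooden block 34 (x) x 22 (y) mm centred at guide x = -32 mm, standing 36 mm above the plate's upper face. The point is 40 mm above the guide's underside, 14 mm below the handle's top, on its middle line; close the fingers along the guide's y.
- gouge: Bystander: a carving gouge with a wooden handle, about 205 mm long, lying on the table; origin at its ferrule, handle towards -x. Not to be moved.
- oilstone: Bystander: a grey sharpening stone 50 x 160 x 25 mm, lying flat; origin at the centre of its underside. Not to be moved.
- bark: Bystander: a rough brown piece of bark about 130 x 45 x 30 mm; origin at the centre of its underside. Not to be moved.
Mind the look-alikes: they are no part of the job. Leave any purple look-alike of the guide alone.

How it is judged:
On the way, in this order (a step that is already met when the one before it is completed fails the run):
1. the packing piece lies flat and square on the pocket's floor, let go (horizontal distance between packing and pocket below 0.004 m and z of packing in the frame of pocket between -0.003 and 0.003 m and angle between packing's own z axis and vertical below 0.05 rad and angle between the x axis of packing and the x axis of fixture, either way round below 0.08 rad and contact force between the fingers and packing below 0.1 N), for 0.2 s.
2. the plinth lies flat and square on the packing in the pocket, let go (horizontal distance between each of packing, plinth and pocket below 0.004 m and z of packing in the frame of pocket between -0.003 and 0.003 m and angle between each of packing, plinth's own z axis and vertical below 0.05 rad and angle between the x axis of each of packing, plinth and the x axis of fixture, either way round below 0.08 rad and z of plinth in the frame of pocket between 0.0155 and 0.0205 m and contact force between the fingers and plinth below 0.1 N), for 0.2 s.
3. the drill guide has dropped on over both pins and lies flat on the plinth (horizontal distance between each of packing, plinth and pocket below 0.004 m and z of packing in the frame of pocket between -0.003 and 0.003 m and angle between each of packing, plinth's own z axis and vertical below 0.05 rad and angle between the x axis of each of packing, plinth and the x axis of fixture, either way round below 0.08 rad and z of plinth in the frame of pocket between 0.0155 and 0.0205 m and horizontal distance between bore and long_pin below 0.003 m and z of guide in the frame of pocket between 0.051 and 0.0565 m and angle between guide's own z axis and vertical below 0.035 rad and angle between the x axis of guide and the x axis of fixture, either way round below 0.04 rad), for 0.2 s.
At the end, for the whole second after the job is handed in: Packing flat in the pocket, plinth flat on it, each within 4 mm of centre and 4.5 deg of square; guide flat on the plinth (3 mm), level to 2 deg, square to 2.3 deg, bore within 3 mm of the long pin; gripper on its handle (within 30 mm of the grip point, over 3 N), pressing it down with over 6 N (all of step 3 and contact force between guide and plinth above 6 N and contact force between the fingers and guide above 3 N and distance between the grasp point and handle below 0.03 m); the arm keeps its last pose, push and grip.
It fails at once if the gouge, the oilstone or the piece of bark is moved more than 20 mm (distance of any of gouge, oilstone, bark from where it was at the start of the episode above 0.02 m).
It fails at once if the packing piece is dropped (falls freely by more than about 25 mm) (linear speed of packing above 0.7 m/s and contact force between the fingers and packing below 0.1 N).
It fails at once if the plinth is dropped (falls freely by more than about 25 mm) (linear speed of plinth above 0.7 m/s and contact force between the fingers and plinth below 0.1 N).
It fails at once if the drill guide is dropped (falls freely by more than about 25 mm) (linear speed of guide above 0.7 m/s and contact force between the fingers and guide below 0.1 N).
It also fails if it takes over 72 s, if anything falls off the work surface, if the arm or the gripper's body presses on something with over 40 N, if the wrist force passes 120 N, or if a joint passes its speed limit or range.

ROBOT

A 6-joint arm with a two-finger parallel gripper is mounted at the origin on the work surface. World frame = base frame: x ahead of the robot, y to its left, z up, the work surface at z = 0. Lengths are in m, angles in rad, forces in N, time in s.
With the tool pointing down it reaches from about 0.35 to 0.775 m from the base axis. Payload 5.5 kg.
Tool frame: the origin (TCP) lies at the very end of the fingers, on their centre line; the grasp point (between the pads) lies env.pinch_z behind it (env.pinch_z is the distance from the TCP to the grasp point, in m); z points along the fingers, y is the line along which they close (so a half turn about z gives the same grasp; the last joint's range is limited). The gripper opens to 85 mm and grips with 20 to 120 N. Pads are 22 mm wide; open, the fingers measure 114 mm over their backs; the gripper's body (76 mm by 85 mm) begins 54 mm behind the grasp point. The pads swing forward as they close: fully open they stand 13 mm farther back than shut.
Start: joints at [-1.463, 0.313, 0.046, 1.304, 0, 1.431], TCP at [0.141, -0.557, 0.206] pointing down, gripper open.
Joint ranges: [-2.76, 2.76], [-0.86, 1.69], [-1.03, 1.26], [-2.2, 2.34], [-1.47, 1.5], [-3.14, 3.14]. Speed limits (rad/s): [2.57, 2.57, 3.14, 3.14, 3.14, 3.14].

INTERFACE

Orientations are given as a unit quaternion [w, x, y, z].
In Python, from workcell import env, eyes gives the robot as it stands.
- The arm moves only by the shell command python3 -m jog 'ROWS' [FORCE]. ROWS is JSON, one flat list of numbers, 7 for each row, row after row: the shift along the world's x, y, z as a fraction of full scale, then the turn, a rotation vector about the world's x, y, z as a fraction of full scale, then the opening, from -1 (shut) to 1 (fully open), so that 0 is half open. A call has 1 to 12 rows; each row is the pose to reach, as a shift and turn from the pose commanded when the call began, turning the shorter way round; what a row does not reach only later rows make up. Full scale, the value 1, is 20 cm for a shift and pi rad for a turn. A row lasts 1/12 s, in which the tool goes at most 41.7 mm and 7.16 degrees, less where a joint would pass 70% of its speed; a pose out of reach is approached as far as the arm can. A call with a number of a shift or a turn outside -1 to 1 is refused whole. A call with a gripper value outside its range is refused whole. The fingers move at their own pace and stop on an object; FORCE is the grip in N (left out, the last holds). Time passes only in rows, so rows that repeat a pose let the fingers close. It gives the time, the measured TCP pose, the force, the opening and the grip force at its end, in the units of the state.
- env.get_state(): the state, without advancing time (a new reading comes with each control period).
- eyes.read_camera(name): name is "scene" or "side" or "wrist"; returns (picture, depth): 420x560x3 uint8, red, green, blue; 420x560 float32, m along the optical axis (not along the pixel's ray), 0 where there is no reading.
- eyes.calibration(name): a dict with "fx", "fy", "cx", "cy" (pixels), "R" (3x3) and "t" (3): a world point X has camera coordinates R X + t; the wrist camera has in their place "tool_from_camera" (4x4, takes a point from camera to tool coordinates, whose origin is the TCP and whose axes are the flange's). Camera axes: x right, y down, z forward; pixel columns grow to the right and rows downward; lengths in m; the calibration is good to about 2 mm. The wrist camera is an equidistant fisheye: a pixel r from the principal point sees the ray r / f radians off the axis. A picture is of the moment at which its call begins: read the wrist's pose just before it. calibration takes no time and is no camera call.
- env.hand_in(): hands the job in; it is judged then, once.
The state is a dict: "clock": time; "joint_pos": joint angles; "qvel": joint speeds; "tau": joint torques, N m; "tcp_pos": TCP position; "orientation": TCP orientation; "wrist_force": force on the tool from outside, world axes, zero at the start; "ft_torque": the same for the moment, N m; "finger_gap": finger opening in m; "grip_force": force on a finger pad.
Only numpy, scipy, OpenCV 4.12 (cv2) and the standard library are available. Lean on these libraries where they do the work, as an engineer would, in place of code of your own. Each camera call takes 0.05 s, during which the arm holds its last target. There are 200 camera calls.

## Working session

There is one attempt and no reset: what is moved stays moved. The work goes in short steps, Python scripts to look and compute and a shell command to move; the robot and the scene stay as the last step left them, time stands still between calls to the robot, and variables do not carry over. Pictures are saved under pics/ and viewed, at most 10 in all, crops included, and the job is handed in when it is done.

```bash
ls; mkdir -p pics; python3 - <<'E'
from workcell import env, eyes
import cv2,numpy as np
for n in ["scene","side"]:
    p,d=eyes.read_camera(n); np.savez(f"pics/{n}0.npz",p=p,d=d)
    cv2.imwrite(f"pics/{n}0.png",p[:,:,::-1]); c=eyes.calibration(n); print(n,c)
print(env.get_state(),env.pinch_z); print(eyes.calibration("wrist"))
a=cv2.imread("pics/scene0.png")
E
```

```text
pics
scene {'fx': 414.2357509466974, 'fy': 414.2357509466974, 'cx': 272.0583793963134, 'cy': 209.6615925179876, 'R': array([[-0.54269495,  0.83968812,  0.02015099],
       [ 0.56508436,  0.38275671, -0.73087411],
       [-0.62141923, -0.38525468, -0.68221475]]), 't': array([ 0.27286969, -0.21923905,  1.23171695])}
side {'fx': 446.7295457186616, 'fy': 446.7295457186616, 'cx': 286.8784556523829, 'cy': 213.8256504104977, 'R': array([[-0.82191754, -0.56955187, -0.00788809],
       [-0.40778116,  0.59802309, -0.68998761],
       [ 0.39770099, -0.56389631, -0.72377819]]), 't': array([0.44659095, 0.26614986, 0.76084624])}
{'clock': 0.1, 'joint_pos': array([-1.46258917e+00,  3.13939634e-01,  4.50912117e-02,  1.30364320e+00,
       -7.12657578e-06,  1.43122131e+00]), 'qvel': array([-0.00069923, -0.00154402,  0.00486659, -0.00062181,  0.00050741,
        0.00049471]), 'tau': array([ 2.21847826e-03, -4.81720591e+01,  2.99246407e+01,  1.26827441e-02,
       -2.23530938e-04,  6.15088396e-06]), 'tcp_pos': array([ 0.14096716, -0.55691824,  0.20488939]), 'orientation': array([-8.47599891e-04,  9.92334953e-01,  1.23574358e-01,  9.73106351e-06]), 'wrist_force': array([ 0.46930958,  0.30207287, -0.75708053]), 'ft_torque': array([ 0.0374319 , -0.02042794,  0.02468408]), 'grip_force': 0.0, 'finger_gap': 0.08539534545462456} 0.0187
{'fx': 325.19226210127806, 'fy': 325.19226210127806, 'cx': 276.3929584248641, 'cy': 208.96342069228692, 'tool_from_camera': array([[-2.35260594e-05, -9.46132231e-01, -3.23780483e-01,
         8.37521139e-02],
       [ 9.99999908e-01,  1.16753256e-04, -4.13829997e-04,
         2.87791485e-05],
       [ 4.29340324e-04, -3.23780462e-01,  9.46132141e-01,
        -1.68325542e-01],
       [ 0.00000000e+00,  0.00000000e+00,  0.00000000e+00,
         1.00000000e+00]])}
```

View pics/scene0.png

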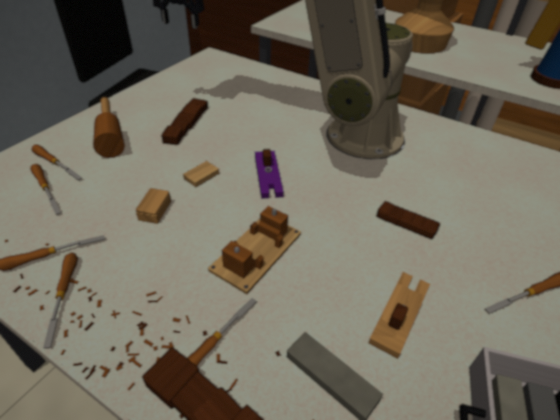

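View pics/side0.png

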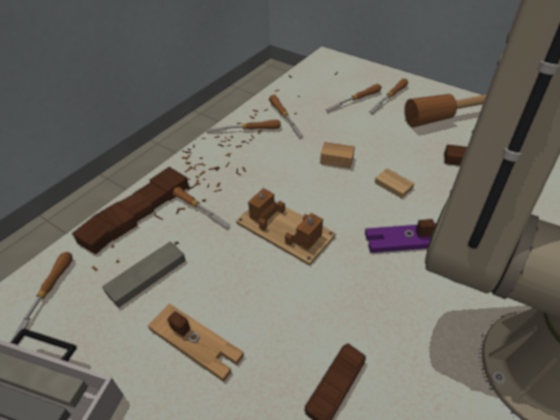

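Scene picture:
- Fixture at (256,250).
- Packing, a thin pale board, at (200,174), and plinth, a thick pale block, at (153,205).
- Plain wooden guide at (400,315), handle at (398,315). The purple look-alike at (268,173) is not the one meant.
- Oilstone at (333,373), gouge at (225,335), bark pieces brown.

In the side view: packing (394,182), plinth (337,155), fixture (286,228), guide (195,340).

I'll measure top faces from depth and colour.

```bash
cat > h.py <<'E'
import numpy as np,cv2
from workcell import env,eyes
def cloud(n,d):
    c=eyes.calibration(n); v,u=np.mgrid[:420,:560]
    P=np.stack([(u-c['cx'])/c['fx']*d,(v-c['cy'])/c['fy']*d,d],-1)
    return (P-c['t'])@c['R']
def ray(n,uv,z):
    c=eyes.calibration(n); uv=np.asarray(uv,float).reshape(-1,2)
    r=np.c_[(uv[:,0]-c['cx'])/c['fx'],(uv[:,1]-c['cy'])/c['fy'],np.ones(len(uv))]@c['R']
    o=-c['R'].T@c['t']; return o+r*((z-o[2])/r[:,2])[:,None]
def rect(X):
    r=cv2.minAreaRect((X[:,:2]*1000).astype(np.float32)); return np.round(r[0],1),np.round(r[1],1),round(r[2],1)
E
python3 - <<'E'
from h import *
B={'scene':{'pack':(175,155,228,192),'plinth':(130,180,178,230),'guide':(360,265,440,365),'fix':(200,200,310,300)},
'side':{'pack':(365,162,422,202),'plinth':(312,135,365,175),'guide':(140,295,250,385),'fix':(230,185,345,270)}}
vis=[]
for n in B:
    z=np.load(f'pics/{n}0.npz'); P=cloud(n,z['d']); hsv=cv2.cvtColor(z['p'],cv2.COLOR_RGB2HSV)
    for k,(a,b,c,e) in B[n].items():
        Q=P[b:e,a:c]; H=hsv[b:e,a:c]; m=(H[...,1]>90)
        X=Q[m&(z['d'][b:e,a:c]>0)]
        print(n,k,m.sum(),'z pct',np.round(np.percentile(X[:,2],[2,20,50,80,98])*1000,1))
        for lo,hi in {'pack':[(12,24)],'plinth':[(30,42)],'guide':[(12,24),(48,60)],'fix':[(6,16),(58,70)]}[k]:
            W=X[(X[:,2]*1000>lo)&(X[:,2]*1000<hi)]
            if len(W)>5: print('   ',lo,hi,len(W),rect(W), np.round(W.mean(0)*1000,1))
    for a,b,c,e in ([(120,145,320,305),(350,260,450,370)] if n=='scene' else [(225,125,440,275),(140,290,260,390)]):
        vis.append(cv2.resize(z['p'][b:e,a:c,::-1],None,fx=2.0,fy=2.0,interpolation=2))
W=800; 
def pad(i): 
    return i
h1=max(vis[0].shape[0],vis[1].shape[0]); h2=max(vis[2].shape[0],vis[3].shape[0])
im=np.zeros((h1+h2,800,3),np.uint8)
for v,(x,y) in zip(vis,[(0,0),(430,0),(0,h1),(440,h1)]):
    w=min(v.shape[1],800-x); im[y:y+v.shape[0],x:x+w]=v[:,:w]
cv2.imwrite('pics/crops.png',im[:600])
E
```

```text
scene pack 488 z pct [ 4.9 13.8 17.6 19.  20.9]
    12 24 404 (array([ 419.3, -271.2]), array([52.3, 80.8]), 82.1) [ 422.4 -269.4   17.8]
scene plinth 827 z pct [ 5.7 19.  34.7 36.5 38.2]
    30 42 527 (array([ 582.6, -276.9]), array([77.5, 50.4]), 20.9) [ 584.7 -274.1   35.6]
scene guide 2451 z pct [ 6.7 16.8 18.  19.5 54.2]
    12 24 2016 (array([531.9, 305.2]), array([177.8,  55.1]), 0.8) [542.5 305.5  17.8]
    48 60 209 (array([564.5, 306.1]), array([34.9, 21.5]), 0.1) [565.5 306.1  53. ]
scene fix 3688 z pct [ 7.2 11.5 13.9 52.1 65.1]
    6 16 1928 (array([554.8,  -6.4]), array([100.5, 199.1]), 88.2) [573.1   4.1  11.9]
    58 70 622 (array([554.6,  -6.4]), array([ 54.5, 161. ]), 88.2) [566.9  -4.8  63.5]
side pack 563 z pct [ 5.2 14.5 17.3 18.7 20.4]
    12 24 473 (array([ 419.4, -271.5]), array([49.7, 77.1]), 80.2) [ 418.  -269.4   17.5]
side plinth 645 z pct [ 3.2 16.2 34.  36.4 38.3]
    30 42 386 (array([ 580.3, -277.4]), array([75.7, 50.6]), 21.7) [ 579.1 -274.7   35.5]
side guide 2846 z pct [ 7.8 16.6 18.  19.6 54.2]
    12 24 2302 (array([532. , 304.7]), array([175.7,  55.7]), 0.9) [523.2 307.2  17.8]
    48 60 225 (array([563.8, 304.5]), array([34. , 21.9]), 0.4) [562.9 305.8  53.1]
side fix 3391 z pct [ 7.6 11.3 13.7 50.  65.1]
    6 16 1830 (array([554.1,  -6. ]), array([ 99.1, 198.2]), 88.2) [541.5   5.4  11.8]
    58 70 537 (array([554.1,  -6.4]), array([ 52.9, 158.6]), 87.6) [547.5  -3.8  63.3]
```

View pics/crops.png

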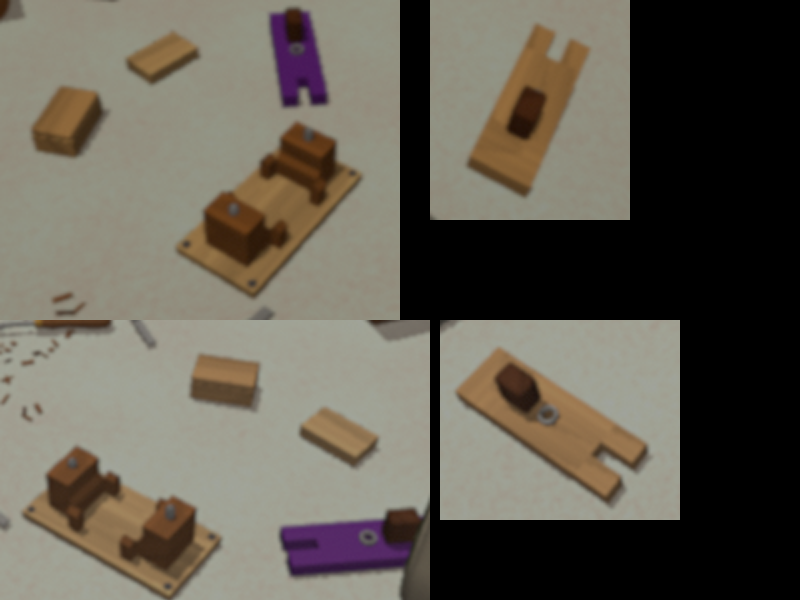

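The guide to use is the plain wooden one at (400,315) with a brown handle; (268,173) is purple, so it stays. The packing is the thin block at (200,174) and the plinth the thick one at (153,205). Heights of 18 and 36 mm confirm both. Moving towards the packing.

```bash
python3 -m jog '[0.5,0.5,0,0,0,-0.06,1, 1,1,0,0,0,-0.126,1, 1,1,0,0,0,-0.126,1, 1,1,0,0,0,-0.126,1, 1,1,0,0,0,-0.126,1, 1,1,0,0,0,-0.126,1, 1,1,0,0,0,-0.126,1, 1,1,0,0,0,-0.126,1, 1,1,0,0,0,-0.126,1]' 40
python3 -m jog '[0.39,0.43,-0.3,0,0,0,1,0.39,0.43,-0.3,0,0,0,1,0.39,0.43,-0.3,0,0,0,1,0.39,0.43,-0.3,0,0,0,1,0.39,0.43,-0.3,0,0,0,1,0.39,0.43,-0.3,0,0,0,1,0.39,0.43,-0.3,0,0,0,1]'
cat >> h.py <<'E'
from scipy.spatial.transform import Rotation as Ro
def wsnap(name):
    s=env.get_state(); p,d=eyes.read_camera('wrist'); q=s['orientation']
    T=np.eye(4); T[:3,:3]=Ro.from_quat(np.r_[q[1:],q[0]]).as_matrix(); T[:3,3]=s['tcp_pos']
    T=T@eyes.calibration('wrist')['tool_from_camera']
    cv2.imwrite(f'pics/{name}.png',p[:,:,::-1]); np.savez(f'pics/{name}.npz',p=p,d=d,T=T)
    return p,d,T
def wcloud(d,T):
    c=eyes.calibration('wrist'); v,u=np.mgrid[:420,:560]
    x=(u-c['cx'])/c['fx'];y=(v-c['cy'])/c['fy'];r=np.hypot(x,y)+1e-9
    P=np.stack([x/r*np.tan(r)*d,y/r*np.tan(r)*d,d],-1)
    return P@T[:3,:3].T+T[:3,3]
def yaw():
    q=env.get_state()['orientation']; a=Ro.from_quat(np.r_[q[1:],q[0]]).as_matrix()
    return np.degrees(np.arctan2(a[1,1],a[0,1])),np.round(np.degrees(np.arccos(-a[2,2])),2)
E
python3 - <<'E'
from h import *
p,d,T=wsnap('w1'); P=wcloud(d,T); hsv=cv2.cvtColor(p,cv2.COLOR_RGB2HSV)
print(env.get_state()['tcp_pos'],yaw())
m=(hsv[...,1]>80)&(d>0)
for nm,c,lo,hi,R in [('pack',(419,-271),12,24,60),('plinth',(581,-277),30,42,65)]:
    k=m&(np.hypot(P[...,0]*1000-c[0],P[...,1]*1000-c[1])<R)&(P[...,2]*1000>lo)&(P[...,2]*1000<hi)
    print(nm,k.sum(),rect(P[k]) if k.sum()>9 else '')
# pins
Q=[]
for n in ['scene','side']:
    z=np.load(f'pics/{n}0.npz'); C=cloud(n,z['d'])
    for x in (618,490):
        k=(np.hypot(C[...,0]*1000-x,C[...,1]*1000+6)<16)&(C[...,2]>.067); print(n,x,k.sum(),np.round(C[k].max(0)*1000,1) if k.any() else'', np.round(C[k].mean(0)*1000,1) if k.any() else'')
E
```

```text
clock: 0.85
tcp_pos: [0.3422, -0.3557, 0.2055]
orientation: [-0.0, 0.997, -0.072, -0.0]
wrist_force: [-0.2, -1.5, -0.2]
finger_gap: 0.0857
grip_force: 0.0
clock: 1.43
tcp_pos: [0.4186, -0.2732, 0.1464]
orientation: [0.001, 0.997, -0.075, 0.0]
wrist_force: [0.5, 0.0, -0.5]
finger_gap: 0.0855
grip_force: 0.0
[ 0.41866617 -0.27335793  0.14651907] (np.float64(-98.61924192653545), np.float64(0.09))
pack 4110 (array([ 421.6, -275.4]), array([48.1, 79.8]), 80.3)
plinth 3408 (array([ 576.9, -282.4]), array([68.1, 49. ]), 20.3)
scene 618 19 [622.8  -4.1  75.1] [618.9  -7.4  71.1]
scene 490 29 [504.5   0.6  80.4] [492.3  -3.6  74.1]
side 618 16 [624.1  -5.1  73.4] [618.8 -10.1  70.2]
side 490 28 [ 4.972e+02 -4.000e-01  8.050e+01] [490.8  -4.1  74.8]
```

View pics/w1.png

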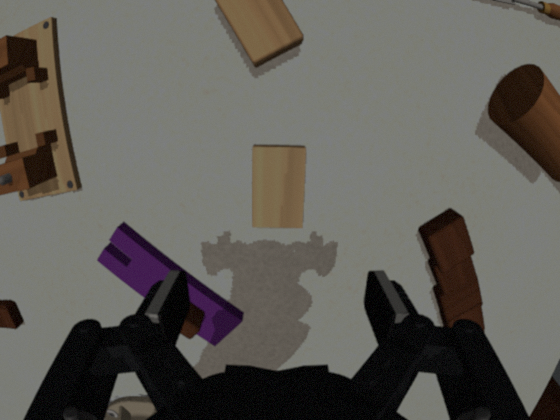

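The tall pin (80 mm) is the one nearer the robot at x≈491, so fixture +x is world +x at about -2°, and the guide needs a half turn. In the wrist view the packing is at (279,187), between the fingers, with nothing near it. Descending to grip.

```bash
python3 -m jog '[0.007,-0.0125,-0.4,0,0,-0.005,1,0.007,-0.0125,-0.5,0,0,-0.005,1,0.007,-0.0125,-0.6,0,0,-0.005,1,0.007,-0.0125,-0.65,0,0,-0.005,1,0.007,-0.0125,-0.7,0,0,-0.005,1,0.007,-0.0125,-0.71,0,0,-0.005,1,0.007,-0.0125,-0.71,0,0,-0.005,1,0.007,-0.0125,-0.71,0,0,-0.005,1]'
python3 -m jog '[0,0,0,0,0,0,-1,0,0,0,0,0,0,-1,0,0,0,0,0,0,-1,0,0,0,0,0,0,-1,0,0,0,0,0,0,-1,0,0,0,0,0,0,-1,0,0,0,0,0,0,-1,0,0,0,0,0,0,-1]' 40
```

```text
clock: 2.15
tcp_pos: [0.4217, -0.2755, 0.0056]
orientation: [0.001, 0.997, -0.082, 0.001]
wrist_force: [0.9, 0.4, 1.1]
finger_gap: 0.0851
grip_force: 0.0
clock: 2.82
tcp_pos: [0.4204, -0.2739, 0.0037]
orientation: [-0.0, 0.997, -0.082, -0.0]
wrist_force: [-0.5, -0.4, 0.2]
finger_gap: 0.0001
grip_force: 0.0
```

```bash
python3 -m jog '[0,0,0.3,0,0,0,-1,0,0,0.5,0,0,0,1,0,0,0.7,0,0,0,1,0,0,0.7,0,0,0,1,0,0,0.7,0,0,0,1,0,0,0.7,0,0,0,1,0,0,0.7,0,0,0,1]'; python3 - <<'E'
from h import *
wsnap('w2')
E
```

```text
clock: 3.4
tcp_pos: [0.4198, -0.2734, 0.1426]
orientation: [-0.0, 0.997, -0.082, -0.001]
wrist_force: [-0.2, 0.0, -0.4]
finger_gap: 0.0724
grip_force: 0.0
```

View pics/w2.png

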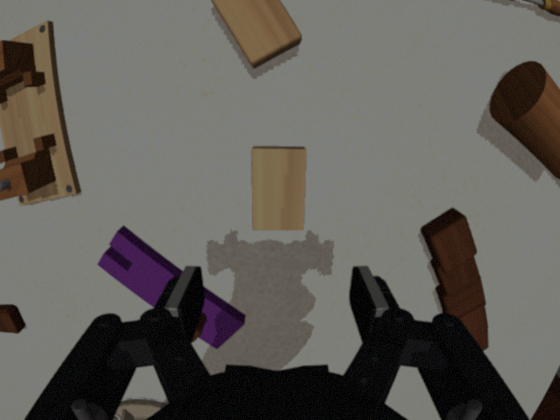

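The packing is unmoved at (279,188), yet the fingers shut on nothing. I'll check where the fingers really are, using the fixed cameras.

```bash
python3 - <<'E'
from h import *
s=env.get_state(); print(s['tcp_pos'],s['finger_gap'],np.round(s['joint_pos'],3)); t=s['tcp_pos']; out=[]
for n in ['scene','side']:
    p,d=eyes.read_camera(n); np.savez(f'pics/{n}1.npz',p=p,d=d); c=eyes.calibration(n); im=p[:,:,::-1].copy()
    def pr(X):
        x=c['R']@X+c['t']; return int(x[0]/x[2]*c['fx']+c['cx']),int(x[1]/x[2]*c['fy']+c['cy'])
    u,v=pr(t); P=cloud(n,d)
    k=(np.hypot(P[...,0]-t[0],P[...,1]-t[1])<.08)&(P[...,2]>.06)&(P[...,2]<.4)&(d>0)
    print(n,(u,v),k.sum(),np.round(P[k].min(0)*1000),np.round(P[k].max(0)*1000))
    Z=P[k]; W=Z[Z[:,2]<Z[:,2].min()+.02]; print(np.round(W[:,:2].min(0)*1000),np.round(W[:,:2].max(0)*1000))
    cv2.circle(im,(u,v),3,(0,255,0),1); cv2.circle(im,pr(np.r_[t[:2],.018]),3,(0,0,255),1)
    u0=max(0,min(u-90,380));v0=max(0,v-110); out.append(cv2.resize(im[v0:v0+200,u0:u0+180],None,fx=2,fy=2)); print(u0,v0)
h=min(o.shape[0] for o in out); cv2.imwrite('pics/chk.png',np.hstack([o[:h] for o in out]))
E
```

```text
[ 0.41949927 -0.27315939  0.1421051 ] 0.07867113584738411 [-0.738  0.202 -0.26   1.112 -0.     2.568]
scene (195, 129) 3432 [ 384. -342.  178.] [ 458. -198.  400.]
[ 400. -319.] [ 437. -217.]
105 19
side (403, 137) 3725 [ 380. -344.  180.] [ 458. -196.  400.]
[ 402. -322.] [ 436. -213.]
313 27
```

View pics/chk.png

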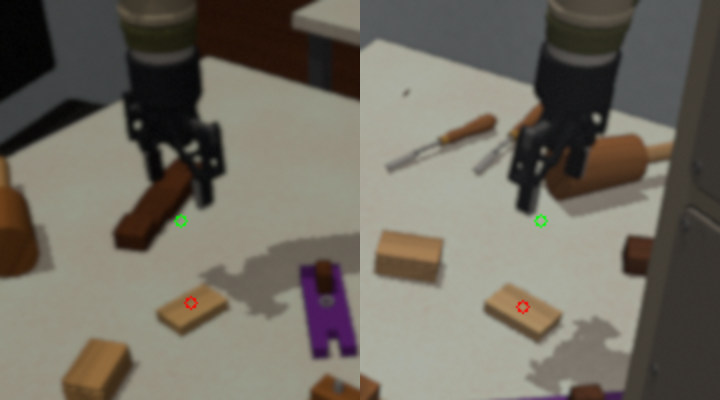

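The fingertips sit at z≈178 mm (green mark is the reported TCP at 142), so they end well behind the reported TCP. Quantifying this with the stored data.

```bash
python3 - <<'E'
from h import *
for w in ['w1','w2']:
    z=np.load(f'pics/{w}.npz'); P=wcloud(z['d'],z['T']); hsv=cv2.cvtColor(z['p'],cv2.COLOR_RGB2HSV); m=(hsv[...,1]>80)&(z['d']>0)
    k=m&(np.hypot(P[...,0]*1000-419,P[...,1]*1000+271)<60)&(P[...,2]>.012)&(P[...,2]<.024)
    print(w,rect(P[k]),'z',np.median(P[k][:,2]))
    t=(hsv[...,1]<60)&(hsv[...,2]>90)&(z['d']>0)
    for a in [(20,100,100,250),(100,180,300,400),(180,230,100,200),(180,230,350,450)]:
        s=np.zeros_like(t); s[a[0]:a[1],a[2]:a[3]]=1; print(a,np.round(np.median(P[t&s],axis=0)*1000,1))
    # fingers in tool frame
    f=(z['d']>.05)&(z['d']<.25); T=eyes.calibration('wrist')['tool_from_camera']; Q=(P-z['T'][:3,3])@z['T'][:3,:3]@T[:3,:3].T+T[:3,3]
    F=Q[f&(np.abs(Q[...,0])<.02)&(Q[...,2]>-.08)]; F=F[np.abs(F[:,1])<.06]; print('finger tool z max',np.percentile(F[:,2],[90,99,100])*1000, F[F[:,2]>np.percentile(F[:,2],97)].mean(0)*1000)
    for sg in (1,-1):
        G=F[(F[:,1]*sg>0)&(F[:,2]>-.05)]; print(sg,len(G),np.round(G.min(0)*1000),np.round(G.max(0)*1000))
for n in ['scene','side']:
    z=np.load(f'pics/{n}0.npz'); P=cloud(n,z['d']); k=(np.hypot(P[...,0]-.141,P[...,1]+.557)<.08)&(P[...,2]>.06)&(P[...,2]<.5)&(z['d']>0)
    if k.any(): print(n,k.sum(),np.round(P[k].min(0)*1000),np.round(P[k].max(0)*1000))
E
```

```text
w1 (array([ 421.6, -275.4]), array([48.1, 79.8]), 80.3) z 0.018014949666483288
(20, 100, 100, 250) [ 5.615e+02 -1.913e+02  2.000e-01]
(100, 180, 300, 400) [ 456.6 -352.7    0. ]
(180, 230, 100, 200) [ 4.210e+02 -1.368e+02  2.000e-01]
(180, 230, 350, 450) [ 3.825e+02 -3.960e+02 -1.000e-01]
finger tool z max [-46.28327086 -40.19358586 -37.91044302] [  0.73542673   0.84680298 -40.63290215]
1 441 [-11.  42. -50.] [ 12.  56. -38.]
-1 444 [-11. -56. -50.] [ 12. -42. -38.]
w2 (array([ 421.6, -274.9]), array([48.7, 79.6]), 80.0) z 0.017973801334768114
(20, 100, 100, 250) [ 5.628e+02 -1.934e+02  2.000e-01]
(100, 180, 300, 400) [ 457.1 -352.3    0. ]
(180, 230, 100, 200) [ 4.243e+02 -1.377e+02  1.000e-01]
(180, 230, 350, 450) [ 3.830e+02 -3.946e+02 -1.000e-01]
finger tool z max [-42.40652108 -35.56113925 -33.24084156] [  1.65411931   0.10287486 -36.0981119 ]
1 640 [-11.  35. -50.] [ 12.  50. -33.]
-1 639 [-11. -50. -50.] [ 12. -35. -34.]
scene 611 [ 109. -624.  244.] [ 169. -478.  323.]
```

The real tips are 25 mm (shut) to 38 mm (open) behind the reported TCP. The reported frame agrees with the wrist camera, which puts the packing at (421.6, -275). I'll go 25 mm lower and use wrist-camera positions from now on.

```bash
python3 -m jog '[0.008,-0.008,-0.3,0,0,0,1,0.008,-0.008,-0.5,0,0,0,1,0.008,-0.008,-0.65,0,0,0,1,0.008,-0.008,-0.74,0,0,0,1,0.008,-0.008,-0.8,0,0,0,1,0.008,-0.008,-0.825,0,0,0,1,0.008,-0.008,-0.825,0,0,0,1,0.008,-0.008,-0.825,0,0,0,1]'
python3 -m jog '[0,0,0,0,0,0,-1,0,0,0,0,0,0,-1,0,0,0,0,0,0,-1,0,0,0,0,0,0,-1,0,0,0,0,0,0,-1,0,0,0,0,0,0,-1,0,0,0,0,0,0,-1]' 40
```

```text
clock: 4.22
tcp_pos: [0.422, -0.2756, -0.0213]
orientation: [-0.0, 0.997, -0.082, -0.0]
wrist_force: [0.0, -0.2, 0.5]
finger_gap: 0.0856
grip_force: 0.0
clock: 4.8
tcp_pos: [0.4229, -0.2764, -0.02]
orientation: [0.001, 0.997, -0.082, 0.001]
wrist_force: [-0.2, 1.0, 5.7]
finger_gap: 0.0487
grip_force: 41.8
```

```bash
python3 -m jog '[0,0,0.15,0,0,0,-1,0,0,0.35,0,0,0,-1,0,0.1,0.55,0,0,0.01,-1,0.1,0.3,0.75,0,0,0.02,-1,0.2,0.5,0.8,0,0,0.03,-1,0.35,0.7,0.8,0,0,0.042,-1,0.5,0.85,0.8,0,0,0.042,-1,0.6,1,0.8,0,0,0.042,-1,0.6,1,0.8,0,0,0.042,-1,0.6,1,0.8,0,0,0.042,-1,0.6,1,0.8,0,0,0.042,-1]'
cat >> h.py <<'E'
def fixture(w):
    z=np.load(f'pics/{w}.npz'); P=wcloud(z['d'],z['T']); hsv=cv2.cvtColor(z['p'],cv2.COLOR_RGB2HSV); m=(hsv[...,1]>70)&(z['d']>0)
    n=m&(np.hypot(P[...,0]-.5545,P[...,1]+.008)<.12)
    for lo,hi in [(8,15),(59,66)]:
        k=n&(P[...,2]*1000>lo)&(P[...,2]*1000<hi); print('fix',lo,k.sum(),rect(P[k]) if k.sum()>9 else '')
    k=n&(P[...,2]*1000>59)&(P[...,2]*1000<66)
    for x in (490,618):
        a=k&(np.abs(P[...,0]*1000-x)<35); print('pillar',a.sum(),rect(P[a]) if a.sum()>9 else '')
        a=(np.hypot(P[...,0]*1000-x,P[...,1]*1000+8)<18)&(P[...,2]>.067)&(P[...,2]<.09); print('pin',a.sum(),np.round(P[a].mean(0)*1000,1) if a.any() else'')
def block(w,lo,hi):   # things held, tool frame
    z=np.load(f'pics/{w}.npz'); P=wcloud(z['d'],z['T']); T=eyes.calibration('wrist')['tool_from_camera']
    Q=(P-z['T'][:3,3])@z['T'][:3,:3]@T[:3,:3].T+T[:3,3]; hsv=cv2.cvtColor(z['p'],cv2.COLOR_RGB2HSV)
    m=(hsv[...,1]>70)&(z['d']>.05)&(Q[...,2]*1000>lo)&(Q[...,2]*1000<hi)&(np.hypot(Q[...,0],Q[...,1])<.07)
    print('held(tool)',m.sum(),rect(Q[m]),np.round(np.percentile(Q[m][:,2],[5,50,95])*1000,1),np.round(Q[m].min(0)*1000,1),np.round(Q[m].max(0)*1000,1))
E
python3 - <<'E'
from h import *
wsnap('w3'); print(env.get_state()['tcp_pos'],yaw()); fixture('w3'); block('w3',-70,10)
E
```

```text
clock: 5.72
tcp_pos: [0.5423, -0.0743, 0.1387]
orientation: [0.0, 1.0, -0.014, -0.0]
wrist_force: [-0.1, -0.8, -0.1]
finger_gap: 0.0492
grip_force: 42.0
[ 0.54167776 -0.07526538  0.13860118] (np.float64(-91.74732363009014), np.float64(0.05))
fix 8 10041 (array([556.3,  -8.9]), array([ 99.4, 197.6]), 88.2)
fix 59 3859 (array([556.2,  -9.1]), array([ 54.8, 158.9]), 88.5)
pillar 1151 (array([492.7,  -3.4]), array([46.8, 31.8]), 88.3)
pin 94 [494.7  -7.1  73.9]
pillar 2708 (array([619.5, -10.8]), array([54.9, 32.3]), 88.4)
pin 138 [619.7 -11.8  71.8]
held(tool) 16880 (array([-1.9, -0.3]), array([75.5, 81.7]), 89.7) [-51.7 -38.  -34.2] [-42.8 -38.1 -70. ] [ 38.9  37.4 -21. ]
```

View pics/w3.png

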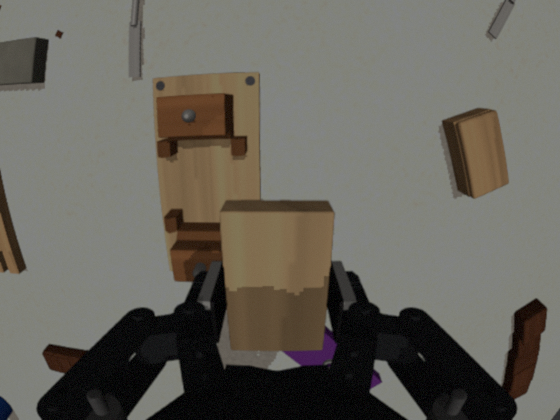

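Fixture centre in the reported frame is (556.3, -9.0), yaw -1.75°. The picture shows the packing held square at (277,275), with the pillars at (195,115) and (197,260). The packing's centre is at tool x = -1.9 mm. Placing it at TCP (558, -9).

```bash
python3 -m jog '[0.04,0.15,0,0,0,0,-1,0.08,0.33,0,0,0,0,-1,0.08,0.33,-0.1,0,0,0,-1,0.08,0.33,-0.3,0,0,0,-1,0.08,0.33,-0.45,0,0,0,-1,0.08,0.33,-0.48,0,0,0,-1,0.08,0.33,-0.48,0,0,0,-1,0.08,0.33,-0.48,0,0,0,-1,0.08,0.33,-0.48,0,0,0,-1,0.08,0.33,-0.48,0,0,0,-1]'
python3 - <<'E'
from h import *
wsnap('w4'); print(env.get_state()['tcp_pos'],yaw()); fixture('w4'); block('w4',-44,-33)
E
```

```text
clock: 6.6
tcp_pos: [0.5598, -0.0104, 0.045]
orientation: [0.0, 1.0, -0.016, 0.002]
wrist_force: [-1.1, 0.5, 0.4]
finger_gap: 0.0489
grip_force: 42.0
[ 0.5596419  -0.01018613  0.04480259] (np.float64(-91.8529331684023), np.float64(0.21))
fix 8 10893 (array([555.6,  -8.7]), array([ 99.6, 199.6]), 88.2)
fix 59 8500 (array([559.8,  -9. ]), array([ 54.5, 151.9]), 88.2)
pillar 1188 (array([492.7,  -6.7]), array([53.2, 17.4]), 87.8)
pin 161 [495.5  -7.1  71.5]
pillar 7312 (array([616.7, -10.6]), array([54.5, 38.9]), 87.2)
pin 398 [620.  -10.9  71.8]
held(tool) 15082 (array([-1.7, -0.1]), array([74.9, 80.8]), 89.9) [-38.9 -37.9 -36.9] [-42.1 -37.5 -44. ] [ 38.7  37.3 -33. ]
```

```bash
python3 -m jog '[-0.002,0,-0.06,0,0,0,-1,-0.002,0,-0.12,0,0,0,-1,-0.002,0,-0.17,0,0,0,-1,-0.002,0,-0.2,0,0,0,-1,-0.002,0,-0.23,0,0,0,-1,-0.002,0,-0.25,0,0,0,-1,-0.002,0,-0.255,0,0,0,-1,-0.002,0,-0.255,0,0,0,-1]'
```

```text
clock: 7.32
tcp_pos: [0.5579, -0.0096, -0.0079]
orientation: [0.0, 1.0, -0.016, 0.0]
wrist_force: [0.4, 0.1, -0.1]
finger_gap: 0.049
grip_force: 42.0
```

```bash
python3 -m jog '[0,0,-0.005,0,0,0,-1,0,0,-0.01,0,0,0,-1,0,0,-0.01,0,0,0,-1]'; python3 -m jog '[0,0,0,0,0,0,0.6,0,0,0,0,0,0,0.6,0,0,0,0,0,0,1,0,0,0.05,0,0,0,1,0,0,0.2,0,0,0,1,0,0,0.4,0,0,0,1,0,0,0.6,0,0,0,1,0,-0.1,0.75,0,0,0,1,0,-0.3,0.75,0,0,0,1,0,-0.3,0.75,0,0,0,1,0,-0.3,0.75,0,0,0,1]'
python3 - <<'E'
from h import *
p,d,T=wsnap('w5'); s=env.get_state(); print(s['tcp_pos'],yaw()); fixture('w5')
P=wcloud(d,T); hsv=cv2.cvtColor(p,cv2.COLOR_RGB2HSV); m=(hsv[...,1]>50)&(d>0)
k=m&(np.abs(P[...,0]*1000-556)<42)&(np.abs(P[...,1]*1000+9)<28)&(P[...,2]*1000>26)&(P[...,2]*1000<33)
print('pack',k.sum(),rect(P[k]),np.percentile(P[k][:,2],[5,50,95]))
k=m&(np.hypot(P[...,0]*1000-580,P[...,1]*1000+280)<60)&(P[...,2]*1000>30)&(P[...,2]*1000<42)
print('plinth',k.sum(),rect(P[k]) if k.any() else '')
E
```

```text
clock: 7.57
tcp_pos: [0.558, -0.0096, -0.008]
orientation: [0.0, 1.0, -0.016, 0.001]
wrist_force: [-6.2, 1.3, 15.4]
finger_gap: 0.0488
grip_force: 43.7
clock: 8.48
tcp_pos: [0.5581, -0.0714, 0.1408]
orientation: [0.0, 1.0, -0.018, 0.001]
wrist_force: [-0.1, 0.2, 0.5]
finger_gap: 0.0851
grip_force: 0.0
[ 0.55737616 -0.07019456  0.13991443] (np.float64(-91.93037910849397), np.float64(0.02))
fix 8 7057 (array([555.5,  -8.9]), array([ 99.6, 199.7]), 88.2)
fix 59 4143 (array([555.9,  -8.8]), array([ 54.9, 159.7]), 88.2)
pillar 1541 (array([492.7,  -7.1]), array([54.3, 33.2]), 88.2)
pin 146 [493.8  -7.7  74.8]
pillar 2602 (array([619.8, -10.7]), array([54.9, 31.8]), 88.0)
pin 136 [619.8 -11.7  71.6]
pack 4503 (array([555.5,  -8.9]), array([55.2, 83.4]), 89.4) [0.02882728 0.03005006 0.03120584]
plinth 3071 (array([ 583.8, -279.5]), array([79.8, 50.8]), 20.2)
```

Packing lies flat (top at 30.0 mm) and centred. Next, the plinth.

```bash
python3 -m jog '[0.02,-0.15,0,0,0,0.03,1,0.05,-0.35,0,0,0,0.06,1,0.1,-0.55,0,0,0,0.1,1,0.13,-0.75,0,0,0,0.1245,1,0.13,-0.9,0,0,0,0.1245,1,0.13,-1,0,0,0,0.1245,1,0.13,-1,0,0,0,0.1245,1,0.13,-1,0,0,0,0.1245,1,0.13,-1,0,0,0,0.1245,1]'
python3 - <<'E'
from h import *
p,d,T=wsnap('w6'); s=env.get_state(); print(s['tcp_pos'],yaw())
P=wcloud(d,T); hsv=cv2.cvtColor(p,cv2.COLOR_RGB2HSV); m=(hsv[...,1]>70)&(d>0)
k=m&(np.hypot(P[...,0]*1000-584,P[...,1]*1000+280)<60)&(P[...,2]*1000>31)&(P[...,2]*1000<41)
print('plinth',k.sum(),rect(P[k]) if k.any() else '')
E
```

```text
clock: 9.28
tcp_pos: [0.5832, -0.268, 0.1389]
orientation: [-0.001, 0.984, 0.179, -0.001]
wrist_force: [-0.1, 0.3, -0.6]
finger_gap: 0.0855
grip_force: 0.0
[ 0.58339085 -0.26770192  0.13919042] (np.float64(-69.31960665827648), np.float64(0.1))
plinth 4728 (array([ 583.7, -280. ]), array([79. , 49.2]), 19.9)
```

```bash
python3 -m jog '[0,-0.058,-0.2,0,0,-0.004,1,0,-0.058,-0.4,0,0,-0.004,1,0,-0.058,-0.55,0,0,-0.004,1,0,-0.058,-0.68,0,0,-0.004,1,0,-0.058,-0.76,0,0,-0.004,1,0,-0.058,-0.8,0,0,-0.004,1,0,-0.058,-0.8,0,0,-0.004,1,0,-0.058,-0.8,0,0,-0.004,1]'
python3 -m jog '[0,0,0,0,0,0,-1,0,0,0,0,0,0,-1,0,0,0,0,0,0,-1,0,0,0,0,0,0,-1,0,0,0,0,0,0,-1,0,0,0,0,0,0,-1,0,0,0,0,0,0,-1]' 45
```

```text
clock: 10.0
tcp_pos: [0.5841, -0.2803, -0.0197]
orientation: [0.0, 0.985, 0.173, 0.0]
wrist_force: [0.4, -0.3, 0.7]
finger_gap: 0.0853
grip_force: 0.0
clock: 10.58
tcp_pos: [0.5847, -0.2819, -0.0186]
orientation: [0.001, 0.985, 0.172, 0.001]
wrist_force: [-0.3, 1.5, 6.1]
finger_gap: 0.0496
grip_force: 47.9
```

```bash
python3 -m jog '[0,0,0.15,0,0,0,-1,0,0,0.35,0,0,0,-1,0,0.1,0.55,0,0,-0.02,-1,-0.02,0.3,0.75,0,0,-0.05,-1,-0.05,0.5,0.8,0,0,-0.08,-1,-0.1,0.7,0.8,0,0,-0.11,-1,-0.13,0.85,0.8,0,0,-0.1205,-1,-0.13,1,0.8,0,0,-0.1205,-1,-0.13,1,0.8,0,0,-0.1205,-1,-0.13,1,0.8,0,0,-0.1205,-1,-0.13,1,0.8,0,0,-0.1205,-1]'
python3 - <<'E'
from h import *
wsnap('w7'); print(env.get_state()['tcp_pos'],yaw()); fixture('w7'); block('w7',-62,-52);block('w7',-80,-20)
E
```

```text
clock: 11.5
tcp_pos: [0.5579, -0.0814, 0.1399]
orientation: [0.0, 1.0, -0.016, 0.0]
wrist_force: [0.1, -0.2, -1.5]
finger_gap: 0.0492
grip_force: 47.2
[ 0.55787454 -0.08199138  0.13973124] (np.float64(-91.8578816401778), np.float64(0.04))
fix 8 5162 (array([557. ,  -8.8]), array([ 99.8, 197. ]), 88.3)
fix 59 3394 (array([555.8,  -9. ]), array([ 54.6, 159.8]), 88.2)
pillar 851 (array([4.926e+02, 3.000e-01]), array([40.1, 33. ]), 86.8)
pin 19 [495.1  -4.2  74.6]
pillar 2543 (array([619.7, -11. ]), array([54.7, 31.9]), 87.9)
pin 134 [620.  -11.7  71.8]
held(tool) 16875 (array([-0.6, -0.4]), array([80.1, 75.9]), 0.0) [-55.5 -54.5 -53.3] [-40.7 -38.4 -61.9] [ 39.5  37.5 -52. ]
held(tool) 21139 (array([ 3. , -2.6]), array([89.1, 92. ]), 40.4) [-69.9 -54.5 -36.2] [-40.7 -55.4 -80. ] [ 39.6  56.1 -20.1]
```

```bash
python3 -m jog '[0,0.15,0,0,0,0,-1,-0.0075,0.363,0,0,0,0,-1,-0.0075,0.363,-0.1,0,0,0,-1,-0.0075,0.363,-0.3,0,0,0,-1,-0.0075,0.363,-0.42,0,0,0,-1,-0.0075,0.363,-0.465,0,0,0,-1,-0.0075,0.363,-0.465,0,0,0,-1,-0.0075,0.363,-0.465,0,0,0,-1,-0.0075,0.363,-0.465,0,0,0,-1]'
python3 - <<'E'
from h import *
wsnap('w8'); print(env.get_state()['tcp_pos'],yaw()); fixture('w8'); block('w8',-60,-50)
E
```

```text
clock: 12.3
tcp_pos: [0.5578, -0.0096, 0.0483]
orientation: [0.0, 1.0, -0.017, 0.001]
wrist_force: [0.8, 0.8, -0.7]
finger_gap: 0.0494
grip_force: 47.2
[ 0.55792984 -0.00952443  0.04860129] (np.float64(-91.88429744474392), np.float64(0.19))
fix 8 8753 (array([556. ,  -8.8]), array([ 99.6, 198.8]), 88.4)
fix 59 7051 (array([619.7, -10.8]), array([54.4, 32.1]), 87.9)
pillar 0 
pin 0 
pillar 7051 (array([619.7, -10.8]), array([54.4, 32.1]), 87.9)
pin 374 [619.9 -10.8  71.9]
held(tool) 17140 (array([-0.6, -0.3]), array([80.4, 75.3]), 0.1) [-55.5 -54.5 -53.1] [-40.8 -37.9 -60. ] [ 39.6  37.4 -50. ]
```

```bash
python3 -m jog '[0,0,-0.04,0,0,0,-1,0,0,-0.08,0,0,0,-1,0,0,-0.11,0,0,0,-1,0,0,-0.14,0,0,0,-1,0,0,-0.16,0,0,0,-1,0,0,-0.175,0,0,0,-1,0,0,-0.175,0,0,0,-1,0,0,-0.18,0,0,0,-1,0,0,-0.18,0,0,0,-1]'
```

```text
clock: 13.1
tcp_pos: [0.5561, -0.0085, 0.0115]
orientation: [0.0, 1.0, -0.016, 0.0]
wrist_force: [-3.0, 0.6, 8.0]
finger_gap: 0.0496
grip_force: 48.0
```

```bash
python3 -m jog '[0,0,0,0,0,0,0.6,0,0,0,0,0,0,0.6,0,0,0,0,0,0,1,0,0,0.05,0,0,0,1,0,0,0.2,0,0,0,1,0,0,0.4,0,0,0,1,0,0,0.6,0,0,0,1,0,0.1,0.7,0,0,0,1,0,0.4,0.7,0,0,0,1,0,0.4,0.7,0,0,0,1,0,0.4,0.7,0,0,0,1]'
python3 - <<'E'
from h import *
p,d,T=wsnap('w9'); s=env.get_state(); print(s['tcp_pos'],yaw(),np.round(s['joint_pos'],2)); fixture('w9')
P=wcloud(d,T); hsv=cv2.cvtColor(p,cv2.COLOR_RGB2HSV); m=(hsv[...,1]>50)&(d>0)
k=m&(np.abs(P[...,0]*1000-556)<46)&(np.abs(P[...,1]*1000+9)<32)&(P[...,2]*1000>62)&(P[...,2]*1000<70)
print('plinth',k.sum(),rect(P[k]),np.percentile(P[k][:,2],[5,50,95]))
g=m&(np.hypot(P[...,0]*1000-534,P[...,1]*1000-303)<110)
for lo,hi in [(13,23),(49,59)]:
    k=g&(P[...,2]*1000>lo)&(P[...,2]*1000<hi); print('guide',lo,k.sum(),rect(P[k]) if k.any() else '')
E
```

```text
clock: 14.02
tcp_pos: [0.556, 0.0698, 0.1518]
orientation: [-0.002, 1.0, -0.01, 0.001]
wrist_force: [-0.8, -0.4, 0.2]
finger_gap: 0.0855
grip_force: 0.0
[0.55573958 0.06824954 0.15114165] (np.float64(-91.2517013220042), np.float64(0.19)) [-0.02  0.3  -0.1   1.17  0.    3.14]
fix 8 5851 (array([556. ,  -8.2]), array([ 99.9, 198.6]), 88.2)
fix 59 6611 (array([556. ,  -8.9]), array([ 54.9, 159.7]), 88.4)
pillar 1690 (array([500.6,  -6.9]), array([54.2, 48.9]), 89.1)
pin 116 [494.1  -5.1  74.6]
pillar 2917 (array([609.6, -10.5]), array([54.7, 53. ]), 89.9)
pin 117 [619.8  -9.8  71.6]
plinth 4938 (array([555.5,  -8.1]), array([50., 80.]), 88.1) [0.06435021 0.06587322 0.06700556]
guide 13 4606 (array([533.1, 303.8]), array([176.4,  58.7]), 0.7)
guide 49 484 (array([564.9, 302.6]), array([34.1, 21.6]), 3.4)
```

Plinth is well seated: (555.5,-8.1), top 65.9 mm. Joint 6 is near its limit, so I'll take the guide with the tool turned +182°, and the later half turn back onto the fixture ends at j6≈-179°, inside the range.

```bash
python3 -m jog '[0.01,0.1,0,0,0,0.04,1,0.02,0.2,0,0,0,0.08,1,0.02,0.3,0,0,0,0.12,1,0.03,0.4,0,0,0,0.16,1,0.03,0.5,0,0,0,0.2,1,0.04,0.6,0,0,0,0.24,1,0.04,0.7,0,0,0,0.28,1,0.04,0.8,0,0,0,0.32,1,0.04,0.9,0,0,0,0.36,1,0.04,1,0,0,0,0.4,1,0.04,1,0,0,0,0.44,1,0.04,1,0,0,0,0.47,1]'
python3 -m jog '[0,0,0,0,0,0.04,1,0,0.05,0,0,0,0.08,1,0,0.1,0,0,0,0.12,1,0,0.15,0,0,0,0.16,1,0,0.15,0,0,0,0.2,1,0,0.15,0,0,0,0.24,1,0,0.15,0,0,0,0.28,1,0,0.15,0,0,0,0.32,1,0,0.15,0,0,0,0.36,1,0,0.15,0,0,0,0.4,1,0,0.15,0,0,0,0.44,1,0,0.15,0,0,0,0.47,1]'
cat >> h.py <<'E'
def guide(w):
    z=np.load(f'pics/{w}.npz'); P=wcloud(z['d'],z['T']); hsv=cv2.cvtColor(z['p'],cv2.COLOR_RGB2HSV); m=(hsv[...,1]>60)&(z['d']>0)
    g=m&(np.hypot(P[...,0]*1000-534,P[...,1]*1000-303)<110)
    for lo,hi in [(13,23),(49,59)]:
        k=g&(P[...,2]*1000>lo)&(P[...,2]*1000<hi); print('guide',lo,k.sum(),rect(P[k]) if k.any() else '')
E
python3 - <<'E'
from h import *
p,d,T=wsnap('w10'); s=env.get_state(); print(s['tcp_pos'],yaw(),np.round(s['joint_pos'],2)); guide('w10')
E
```

```text
clock: 15.07
tcp_pos: [0.5638, 0.2669, 0.1498]
orientation: [-0.001, 0.746, 0.666, -0.002]
wrist_force: [-1.1, 0.1, 0.5]
finger_gap: 0.0857
grip_force: 0.0
clock: 16.07
tcp_pos: [0.5641, 0.2954, 0.1499]
orientation: [-0.001, 0.104, 0.995, -0.002]
wrist_force: [-0.0, -0.3, 0.5]
finger_gap: 0.0852
grip_force: 0.0
[0.56409479 0.29547891 0.14995505] (np.float64(78.2401039661399), np.float64(0.29)) [ 0.36  0.46  0.12  1.24 -0.    0.56]
guide 13 8732 (array([532.7, 303.8]), array([176.5,  56.3]), 0.9)
guide 49 915 (array([564.5, 304.6]), array([33., 22.]), 0.4)
```

```bash
python3 -m jog '[0,0.02,0,0,0,0.035,1,0.002,0.0435,0,0,0,0.069,1,0.002,0.0435,-0.1,0,0,0.069,1,0.002,0.0435,-0.2,0,0,0.069,1,0.002,0.0435,-0.3,0,0,0.069,1,0.002,0.0435,-0.3,0,0,0.069,1,0.002,0.0435,-0.3,0,0,0.069,1]'
python3 - <<'E'
from h import *
p,d,T=wsnap('w11'); s=env.get_state(); print(s['tcp_pos'],yaw(),np.round(s['joint_pos'],2)); guide('w11')
E
```

```text
clock: 16.7
tcp_pos: [0.5634, 0.3043, 0.0893]
orientation: [-0.002, -0.001, 1.0, -0.003]
wrist_force: [-0.4, -0.8, -0.0]
finger_gap: 0.0855
grip_force: 0.0
[0.56446636 0.30488448 0.09076294] (np.float64(90.09347361041257), np.float64(0.24)) [ 0.37  0.49  0.03  1.11 -0.    0.37]
guide 13 12980 (array([532.8, 303.7]), array([176.3,  56.2]), 0.9)
guide 49 1446 (array([563.9, 304.2]), array([33.6, 21.6]), 1.0)
```

```bash
python3 -m jog '[0,-0.002,-0.15,0,0,0.004,1,0,-0.002,-0.25,0,0,0.004,1,0,-0.002,-0.35,0,0,0.004,1,0,-0.002,-0.4,0,0,0.004,1,0,-0.002,-0.432,0,0,0.004,1,0,-0.002,-0.432,0,0,0.004,1,0,-0.002,-0.432,0,0,0.004,1]'
python3 -m jog '[0,0,0,0,0,0,-1,0,0,0,0,0,0,-1,0,0,0,0,0,0,-1,0,0,0,0,0,0,-1,0,0,0,0,0,0,-1,0,0,0,0,0,0,-1,0,0,0,0,0,0,-1,0,0,0,0,0,0,-1]' 70
```

```text
clock: 17.33
tcp_pos: [0.5652, 0.3055, 0.0055]
orientation: [0.001, -0.008, 1.0, -0.002]
wrist_force: [-0.2, 0.1, -0.2]
finger_gap: 0.0858
grip_force: 0.0
clock: 18.0
tcp_pos: [0.5647, 0.3054, 0.0049]
orientation: [0.0, -0.008, 1.0, -0.002]
wrist_force: [-0.9, -0.6, 4.4]
finger_gap: 0.0207
grip_force: 69.3
```

Guide gripped (20.7 mm gap, 69 N). Lifting and turning it back to yaw -91.8°.

```bash
python3 -m jog '[0,0,0.15,0,0,0,-1,0,0,0.35,0,0,0,-1,0,-0.05,0.55,0,0,-0.04,-1,0,-0.1,0.7,0,0,-0.08,-1,0,-0.2,0.75,0,0,-0.12,-1,-0.02,-0.3,0.75,0,0,-0.16,-1,-0.04,-0.4,0.75,0,0,-0.2,-1,-0.06,-0.5,0.75,0,0,-0.24,-1,-0.08,-0.6,0.75,0,0,-0.28,-1,-0.1,-0.7,0.75,0,0,-0.32,-1,-0.1,-0.8,0.75,0,0,-0.36,-1,-0.1,-0.8,0.75,0,0,-0.4,-1]'
python3 -m jog '[0,-0.05,0,0,0,-0.04,-1,0,-0.1,0,0,0,-0.08,-1,0,-0.15,0,0,0,-0.12,-1,0,-0.2,0,0,0,-0.16,-1,0,-0.25,0,0,0,-0.2,-1,-0.02,-0.3,0,0,0,-0.24,-1,-0.04,-0.35,0,0,0,-0.28,-1,-0.06,-0.4,0,0,0,-0.32,-1,-0.08,-0.45,0,0,0,-0.36,-1,-0.1,-0.5,0,0,0,-0.4,-1,-0.1,-0.6,0,0,0,-0.44,-1,-0.1,-0.65,0,0,0,-0.48,-1]'
python3 - <<'E'
from h import *
s=env.get_state(); print(yaw(),np.round(s['joint_pos'],2))
E
```

```text
clock: 19.0
tcp_pos: [0.5435, 0.142, 0.1535]
orientation: [-0.001, 0.582, 0.813, -0.003]
wrist_force: [0.5, -0.1, -2.3]
finger_gap: 0.021
grip_force: 69.3
clock: 20.0
tcp_pos: [0.5235, 0.014, 0.1535]
orientation: [-0.002, 0.98, 0.199, -0.001]
wrist_force: [0.2, 0.5, -2.9]
finger_gap: 0.0205
grip_force: 69.3
(np.float64(-67.01768385215141), np.float64(0.24)) [-0.13  0.24 -0.18  1.15  0.    2.61]
```

```bash
python3 -m jog '[0,-0.05,0,0,0,-0.04,-1,0,-0.11,0,0,0,-0.08,-1,0,-0.11,0,0,0,-0.12,-1,0,-0.11,0,0,0,-0.138,-1,0,-0.11,0,0,0,-0.138,-1,0,-0.11,0,0,0,-0.138,-1,0,-0.11,0,0,0,-0.138,-1]'
python3 - <<'E'
from h import *
p,d,T=wsnap('w12'); s=env.get_state(); print(s['tcp_pos'],yaw(),np.round(s['joint_pos'],2))
P=wcloud(d,T); C=eyes.calibration('wrist')['tool_from_camera']; Q=(P-T[:3,3])@T[:3,:3]@C[:3,:3].T+C[:3,3]; hsv=cv2.cvtColor(p,cv2.COLOR_RGB2HSV)
m=(hsv[...,1]>60)&(d>.05)&(np.abs(Q[...,1])<.04)&(Q[...,0]>.03)&(Q[...,0]<.16)
print(np.round(np.percentile(Q[m][:,2],[5,25,50,75,95])*1000,1))
k=m&(np.abs(Q[...,2]-np.median(Q[m][:,2]))<.012); X=Q[k]
A=np.c_[X[:,:2],np.ones(len(X))]; print('plane',np.linalg.lstsq(A,X[:,2],rcond=None)[0])
print(np.round(X.min(0)*1000,1),np.round(X.max(0)*1000,1),rect(X))
for x in range(35,125,8):
    y=X[np.abs(X[:,0]*1000-x)<2][:,1]*1000
    if len(y): print(x,np.round([y.min(),y.max(),(y.min()+y.max())/2],1))
E
```

```text
clock: 20.58
tcp_pos: [0.524, -0.0066, 0.1539]
orientation: [-0.002, 1.0, -0.012, -0.0]
wrist_force: [0.2, 0.0, -2.1]
finger_gap: 0.0207
grip_force: 69.3
[ 0.52414455 -0.00657035  0.15401793] (np.float64(-91.38296240389937), np.float64(0.21)) [-0.17  0.24 -0.18  1.15  0.    3.  ]
[-14.3 -13.6 -13.2 -12.7  88.9]
plane [ 0.00212562  0.00088986 -0.0133565 ]
[ 30.  -28.6 -18. ] [120.2  27.8  -1.2] (array([75.1, -0.4]), array([56.4, 90.2]), 90.0)
35 [-28.1  27.8  -0.2]
43 [-27.6  27.8   0.1]
51 [-27.9  27.8  -0. ]
59 [-28.1  27.5  -0.3]
67 [-28.2  27.7  -0.2]
75 [-28.1  27.5  -0.3]
83 [-28.   27.7  -0.1]
91 [-28.3  27.8  -0.2]
99 [-28.2  27.8  -0.2]
107 [-28.1  27.6  -0.2]
115 [-28.6  27.5  -0.6]
```

View pics/w12.png

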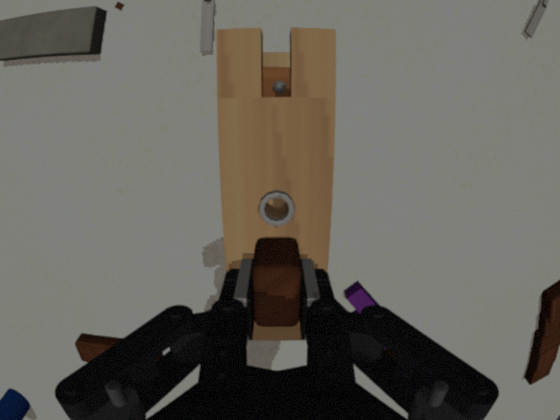

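The picture shows the guide held square, slot at the top (278,65), with the short pin seen through it at (280,88), nearly centred, and the bush at (277,208). The bore is at tool x = -31.8, so the target TCP is (524.0, -8.1), yaw -91.75°. It seats at TCP z≈0.071.

```bash
python3 -m jog '[0,-0.0075,-0.1,0,0,-0.002,-1,0,-0.0075,-0.2,0,0,-0.002,-1,0,-0.0075,-0.27,0,0,-0.002,-1,0,-0.0075,-0.3,0,0,-0.002,-1,0,-0.0075,-0.3,0,0,-0.002,-1,0,-0.0075,-0.3,0,0,-0.002,-1,0,-0.0075,-0.3,0,0,-0.002,-1,0,-0.0075,-0.3,0,0,-0.002,-1]'
python3 - <<'E'
from h import *
p,d,T=wsnap('w13'); s=env.get_state(); print(s['tcp_pos'],yaw(),s['wrist_force'])
P=wcloud(d,T); C=eyes.calibration('wrist')['tool_from_camera']; Q=(P-T[:3,3])@T[:3,:3]@C[:3,:3].T+C[:3,3]
k=(np.abs(Q[...,0]-.096)<.02)&(np.abs(Q[...,1])<.012)&(P[...,2]>.067)&(P[...,2]<.078)&(d>0)
print('short pin tool',k.sum(),np.round(Q[k].mean(0)*1000,1),'world',np.round(P[k].mean(0)*1000,1))
fixture('w13')
E
```

```text
clock: 21.3
tcp_pos: [0.5254, -0.0084, 0.0955]
orientation: [-0.002, 1.0, -0.016, 0.001]
wrist_force: [0.3, -0.4, -2.7]
finger_gap: 0.0209
grip_force: 69.3
[ 0.52531888 -0.00841109  0.09542564] (np.float64(-91.82396496212581), np.float64(0.22)) [-0.09081792 -0.82146576 -2.58084989]
short pin tool 227 [94.1 -0.5 23.8] world [619.4 -10.8  71.9]
fix 8 2638 (array([556. ,  -8.7]), array([ 99.4, 198.4]), 88.2)
fix 59 816 (array([589.2,  -9.8]), array([15.7, 92.1]), 87.9)
pillar 0 
pin 0 
pillar 765 (array([623.9, -11.1]), array([15.8, 22.5]), 88.1)
pin 227 [619.4 -10.8  71.9]
```

```bash
python3 -m jog '[0,0,-0.02,0,0,0,-1,0,0,-0.04,0,0,0,-1,0,0,-0.05,0,0,0,-1,0,0,-0.06,0,0,0,-1,0,0,-0.06,0,0,0,-1,0,0,-0.065,0,0,0,-1,0,0,-0.065,0,0,0,-1]'
```

```text
clock: 21.93
tcp_pos: [0.5243, -0.0083, 0.0811]
orientation: [-0.002, 1.0, -0.016, -0.0]
wrist_force: [-0.1, 0.0, -1.8]
finger_gap: 0.0207
grip_force: 69.3
```

```bash
python3 -m jog '[0,0,-0.01,0,0,0,-1,0,0,-0.02,0,0,0,-1,0,0,-0.03,0,0,0,-1,0,0,-0.035,0,0,0,-1,0,0,-0.04,0,0,0,-1,0,0,-0.04,0,0,0,-1]'
```

```text
clock: 22.43
tcp_pos: [0.5243, -0.0083, 0.0731]
orientation: [-0.002, 1.0, -0.016, -0.0]
wrist_force: [0.3, 0.2, -3.2]
finger_gap: 0.021
grip_force: 69.3
```

Both pins have entered with no side force. Seating and pressing next.

```bash
python3 -m jog '[0,0,-0.006,0,0,0,-1,0,0,-0.012,0,0,0,-1,0,0,-0.016,0,0,0,-1,0,0,-0.02,0,0,0,-1,0,0,-0.02,0,0,0,-1,0,0,-0.02,0,0,0,-1]'
```

```text
clock: 22.93
tcp_pos: [0.5245, -0.0083, 0.0708]
orientation: [-0.002, 1.0, -0.016, 0.0]
wrist_force: [-4.0, 0.4, 7.9]
finger_gap: 0.0206
grip_force: 70.7
```

```bash
python3 -m jog '[0,0,-0.003,0,0,0,-1,0,0,-0.006,0,0,0,-1,0,0,-0.006,0,0,0,-1,0,0,-0.006,0,0,0,-1,0,0,-0.006,0,0,0,-1,0,0,-0.006,0,0,0,-1]'
python3 - <<'E'
from h import *
p,d,T=wsnap('w14'); s=env.get_state(); print(s['tcp_pos'],yaw(),s['wrist_force'])
P=wcloud(d,T); hsv=cv2.cvtColor(p,cv2.COLOR_RGB2HSV)
m=(hsv[...,1]>60)&(d>.05)&(np.abs(P[...,1]+.01)<.04)&(P[...,0]>.56)&(P[...,0]<.68)&(np.abs(P[...,2]-.084)<.008); X=P[m]
print(np.linalg.lstsq(np.c_[X[:,:2]-[.556,-.009],np.ones(len(X))],X[:,2],rcond=None)[0],rect(X),np.round(X.max(0)*1000,1))
E
```

```text
clock: 23.43
tcp_pos: [0.5245, -0.0082, 0.0708]
orientation: [-0.001, 1.0, -0.016, 0.001]
wrist_force: [-7.6, 1.5, 17.3]
finger_gap: 0.0208
grip_force: 72.0
[ 0.52453789 -0.00823541  0.07078585] (np.float64(-91.81948838939192), np.float64(0.2)) [-5.90576198  1.59163901 17.13391608]
[-0.00064913  0.00187701  0.08417642] (array([602. , -10.5]), array([56.7, 85.4]), 88.3) [645.4  18.7  88.4]
```

Guide top is at 84.2 mm and level, the bore is on the pin, and the push is about 17–20 N. Handing in.

```bash
python3 -c "
from workcell import env
print(env.hand_in())"
```

```text
the job is handed in; nothing more can be done
None
```

The job is handed in at about 23.5 s on the robot's clock, verdict not shown: packing and plinth sit flat in the pocket, and the guide is on over both pins, gripped by its handle at about 70 N and pressed down with about 17 N.

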